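# Hold a brass plate in the marking-out corner

### The job

Take the blued brass plate off the sloping wooden rest, stand it upright on its short edge on the black granite surface plate, and press it into the corner for scribing: its bare back flat against the iron angle plate's face, blue face outwards, and its side edge against the steel end stop. Finish while still holding it there, bearing down on the granite and pushed firmly against both stops at once; do not let go. Leave the scribing gauge, try square and file where they are.

Things in the scene. Friction and masses are not known exactly. Their poses are not given: they have to be found in the camera images.
- blank: Brass plate 8 mm thick (x) x 90 wide (y) x 120 tall (z), about 0.7 kg, loose; dark blue dye on its +x face, bare brass on its -x back. Origin: middle of the lower 90 mm edge, mid-thickness; +z runs up the plate, +x out of the blue face. At the start it leans 35 degrees (0.61 rad), top towards the rest's -x, and its upper 63 mm stands free above the rest's board, front and back
- blue_face (a point): Centre of the blank's blue face (4, 0, 60 mm in the blank's frame)
- rest: Fixed wooden rest, foot 130 x 120 mm, origin under the foot (5 mm off its middle in x), at bench height. Its board slopes 0.61 rad from vertical, top towards -x, and reaches 57 mm up the blank's back; a 10 mm ledge square to the board carries the blank's lower edge, 45 mm in +x of the rest's origin and 30 mm above the bench
- surface_plate: Fixed black granite surface plate, 200 mm (x) x 300 mm (y) x 50 mm high; origin at the centre of its underside, on the bench, so its top is 50 mm above it
- angle_plate: Fixed grey cast-iron angle plate standing on the granite, 90 mm (x) x 130 mm (y) x 78 mm high; origin at the centre of its underside, level with the granite's top. Its flat upright face looks along its own +x, 45 mm from the origin; webs and foot are behind it. The upright blank overtops it by 42 mm. Friction on granite and iron is about 0.5 to 0.7
- end_stop: Fixed steel bracket screwed to the angle plate's face, axes parallel to the angle plate's. Its stop leg stands out 34 mm (+x), 10 mm thick, 74 high; the stop face looks along -y, the screwed flange reaches 35 mm to +y. Origin: the corner, where angle-plate face, stop face and granite top meet. The seated blank's origin is at (4, -45, 0 mm) here, axes parallel
- scribing_gauge: Loose scribing gauge (bystander): iron base 62 x 46 x 28 mm with a spindle and scriber, 150 mm tall in all; origin under the base. It stands on the granite beyond the end stop, on the +y side
- try_square: Loose try square lying on the bench (bystander), stock 100 mm, blade 150 mm; origin under the middle of the stock
- file: Loose file with a blue handle lying on the bench (bystander), 280 mm long, 21 mm high; origin under its middle
Mind the look-alikes: they are no part of the job. What is meant by the blank is not green, and is the smaller of those in its own colour.

How it is judged:
On the way, in this order (a step that is already met when the one before it is completed fails the run):
1. the blank has been taken off the rest (contact force between blank and rest below 0.01 N and distance between blank and rest above 0.1 m), for 0.1 s.
2. the blank stands upright on the granite on its short edge (contact force between blank and surface_plate above 0.3 N and angle between blank's own z axis and vertical below 0.06 rad), for 0.1 s.
At the end, for the whole second after the job is handed in: Through the last second the blank, in the fingers (over 2 N), stands still on the granite (over 0.3 N), upright and parallel to the face within 2.5 degrees, blue face out, within 3 mm of the corner, with over 2 N on the angle plate and on the end stop at once; bystanders within 15 mm (contact force between blank and angle_plate above 2 N and contact force between blank and end_stop above 2 N and contact force between blank and surface_plate above 0.3 N and contact force between blank and the fingers above 2 N and angle between blank's own z axis and vertical below 0.045 rad and angle between the x axis of blank and the x axis of angle_plate, either way round below 0.045 rad and x of blank in the frame of end_stop between 0.001 and 0.007 m and y of blank in the frame of end_stop between -0.048 and -0.042 m and z of blank in the frame of end_stop between -0.003 and 0.003 m and x of blue_face in the frame of end_stop above 0.005 m and linear speed of blank below 0.01 m/s and distance of each of scribing_gauge, try_square, file from where it was at the start of the episode below 0.015 m); the arm keeps its last pose, push and grip.
It fails at once if the gauge, square or file is shifted more than 15 mm (distance of any of scribing_gauge, try_square, file from where it was at the start of the episode above 0.015 m).
It also fails if it takes over 67 s, if anything falls off the work surface, if the arm or the gripper's body presses on something with over 40 N, if the wrist force passes 120 N, or if a joint passes its speed limit or range.

### The arm

A 6-joint arm with a two-finger parallel gripper is mounted at the origin on the work surface. World frame = base frame: x ahead of the robot, y to its left, z up, the work surface at z = 0. Lengths are in m, angles in rad, forces in N, time in s.
With the tool pointing down it reaches from about 0.325 to 0.85 m from the base axis. Payload 4.4 kg.
Tool frame: the origin (TCP) lies at the very end of the fingers, on their centre line; the grasp point (between the pads) lies 19 mm behind it (ctrl.grip_depth is the distance from the TCP to the grasp point, in m); z points along the fingers, y is the line along which they close (so a half turn about z gives the same grasp; the last joint's range is limited). The gripper opens to 94 mm and grips with 3 to 60 N. Pads are 16 mm wide; open, the fingers measure 119 mm over their backs; the gripper's body (75 mm by 177 mm) begins 78 mm behind the grasp point.
Start: joints at [0.964, 0.207, 1.542, -0, 1.393, -0.15], TCP at [0.254, 0.516, 0.205] pointing down, gripper open.
Joint ranges: [-2.73, 2.73], [-0.86, 2.22], [0.23, 2.46], [-1.11, 4.25], [0.08, 2.63], [-2.82, 2.82]. Speed limits (rad/s): [2.79, 2.79, 3.14, 3.14, 3.14, 3.14].

### API

Orientations are given as a 3x3 rotation matrix whose columns are the frame's x, y, z axes.
In Python, from workcell import ctrl gives the robot as it stands.
- The arm moves only by the tool jog_arm, never from a script. Its argument "series" is a list of rows, each a list of 7 numbers: the turn, a rotation vector about the world's x, y, z in degrees, then the shift along the world's x, y, z in mm, then the opening, from 0 (shut) to 1 (fully open). A call has 1 to 5 rows; each row shifts and turns the commanded pose from where the row before left it; what a row does not reach is not made up. A row lasts 1/12 s, in which the tool goes at most 41.7 mm and 7.16 degrees, less where a joint would pass 70% of its speed; a pose out of reach is approached as far as the arm can. A call is refused whole if a number of a shift passes 41.7 or a number of a turn 7.16, either way. A call with a gripper value outside its range is refused whole. The fingers move at their own pace and stop on an object; the grip force is fixed at half the most. Time passes only in rows, so rows that do not move let the fingers close. It gives the time, the measured TCP pose, the force, the opening and the grip force at its end, in the units of the state.
- ctrl.sense(): the state, without advancing time (a new reading comes with each control period).
- ctrl.camera(name): name is "side" or "top" or "wrist"; returns a dict with "image" (480x640x3 uint8, red, green, blue), "fx", "fy", "cx", "cy" (pixels), "world_from_camera" (4x4, takes a point from camera to world coordinates); the wrist camera has in their place "tool_from_camera" (4x4, takes a point from camera to tool coordinates, whose origin is the TCP and whose axes are the flange's). Camera axes: x right, y down, z forward; pixel columns grow to the right and rows downward; lengths in m; the calibration is good to about 2 mm. A picture is of the moment at which its call begins: read the wrist's pose just before it. There is no depth.
- ctrl.job_done(): hands the job in; it is judged then, once.
Trained networks look in a picture, given as the dict that the camera call returned (one of the last four; its "shot" number tells which), for a name from the list of things; names that differ only in an ending like _2 or _b are one class to them, and where a whole thing is asked for, a point or a joint stands for the part that bears it (a point fixed in the world has none). Each returns a list of dicts, best first, with "confidence" (0 to 1); they miss things now and then, are a little off and sometimes report something else, mostly with a low value. They report only what shows in the picture. A call takes as long as a camera call. They do not tell look-alikes from the thing itself.
- ctrl.recognise(query, picture): "position" ([column, row] in pixels, amid what is visible of it).
- ctrl.outline_of(query, picture): "region" (480x640 bool, what is visible of it) and "position" ([column, row] in pixels, amid what is visible of it).
The state is a dict: "clock": time; "q": joint angles; "qd": joint speeds; "tau": joint torques, N m; "ee_pos": TCP position; "eef_rot": TCP orientation; "contact_force": force on the tool from outside, world axes, zero at the start; "wrist_torque": the same for the moment, N m; "gripper_width": finger opening in m; "grasp_force": force on a finger pad.
Only numpy, scipy, OpenCV 4.12 (cv2) and the standard library are available. Lean on these libraries where they do the work, as an engineer would, in place of code of your own. Each camera call takes 0.05 s, during which the arm holds its last target. There are 200 camera calls.

## Working session

There is one attempt and no reset: what is moved stays moved. The work goes in short steps, Python scripts to look and compute and a tool call to move; the robot and the scene stay as the last step left them, time stands still between calls to the robot, and variables do not carry over. Pictures are saved under pics/ and viewed, at most 10 in all, crops included, and the job is handed in when it is done.

Besides the shell and the picture viewer there is one more tool, called after "Request:" by a JSON object that holds its "fn" and its "kwargs". jog_arm: Moves the arm, as the interface text tells. Its arguments: {"type":"object","properties":{"series":{"type":"array","items":{"type":"array","items":{"type":"number"}}}},"required":["series"]}

```bash
mkdir -p pics
cat > h.py <<'E'
import numpy as np, cv2, pickle
from workcell import ctrl
def shot(n):
    s=ctrl.sense(); p=ctrl.camera(n)
    if n=="wrist":
        T=np.eye(4);T[:3,:3]=s["eef_rot"];T[:3,3]=s["ee_pos"];p["W"]=T@np.array(p["tool_from_camera"])
    else: p["W"]=np.array(p["world_from_camera"])
    return p
def ray(p,uv):
    d=np.array([(uv[0]-p["cx"])/p["fx"],(uv[1]-p["cy"])/p["fy"],1.]); return p["W"][:3,3],p["W"][:3,:3]@d
def at_z(p,uv,z):
    o,d=ray(p,uv); return o+d*(z-o[2])/d[2]
def proj(p,P):
    c=np.linalg.inv(p["W"])@np.append(P,1); return np.array([p["fx"]*c[0]/c[2]+p["cx"],p["fy"]*c[1]/c[2]+p["cy"]])
def save(p,f): cv2.imwrite("pics/"+f,p["image"][:,:,::-1])
E
python3 - <<'E'
from h import *
np.set_printoptions(precision=3,suppress=True)
P={}
for n in("top","side"):
    p=shot(n); save(p,n+"0.png"); P[n]=p
    print(n,p["W"],p["fx"])
    for q in("blank","rest","surface_plate","angle_plate","end_stop","scribing_gauge","try_square","file"):
        for r in ctrl.recognise(q,p)[:4]: print(q,np.round(r["position"]),round(r["confidence"],2), at_z(p,r["position"],0.05))
a=np.hstack([P[n]["image"] for n in P])
pickle.dump(P,open("P.pkl","wb"))
s=ctrl.sense();print(s["ee_pos"],s["eef_rot"],s["contact_force"])
E
```

```text
top [[ 0.02  -0.985  0.17   0.417]
 [-1.    -0.022 -0.01  -0.009]
 [ 0.013 -0.17  -0.985  0.939]
 [ 0.     0.     0.     1.   ]] 532.0857540253563
blank [416. 262.] 0.87 [ 0.546 -0.19   0.05 ]
blank [528. 252.] 0.8 [ 0.566 -0.382  0.05 ]
blank [345. 373.] 0.77 [ 0.36  -0.073  0.05 ]
blank [409. 284.] 0.51 [ 0.508 -0.179  0.05 ]
rest [410. 283.] 0.86 [ 0.51 -0.18  0.05]
surface_plate [196. 251.] 0.78 [0.556 0.18  0.05 ]
angle_plate [178. 282.] 0.81 [0.503 0.207 0.05 ]
end_stop [163. 246.] 0.58 [0.564 0.237 0.05 ]
try_square [394. 160.] 0.97 [ 0.724 -0.154  0.05 ]
try_square [164. 245.] 0.25 [0.566 0.236 0.05 ]
file [256. 146.] 0.75 [0.744 0.088 0.05 ]
side [[ 0.804 -0.425  0.417  0.158]
 [-0.595 -0.58   0.557 -0.548]
 [ 0.006 -0.696 -0.718  0.768]
 [ 0.     0.     0.     1.   ]] 524.5793538572452
blank [362. 300.] 0.95 [ 0.553 -0.168  0.05 ]
blank [470. 412.] 0.81 [ 0.548 -0.411  0.05 ]
blank [235. 338.] 0.72 [ 0.34  -0.104  0.05 ]
angle_plate [227. 184.] 0.58 [0.52  0.233 0.05 ]
angle_plate [432. 270.] 0.17 [ 0.698 -0.19   0.05 ]
end_stop [249. 155.] 0.73 [0.61  0.292 0.05 ]
scribing_gauge [218. 141.] 0.96 [0.582 0.378 0.05 ]
try_square [435. 265.] 0.89 [ 0.71  -0.185  0.05 ]
file [365. 193.] 0.62 [0.735 0.039 0.05 ]
[0.254 0.516 0.205] [[-0.897  0.441  0.   ]
 [ 0.441  0.897  0.   ]
 [-0.     0.    -1.   ]] [0.265 0.629 0.199]
```

View pics/top0.png

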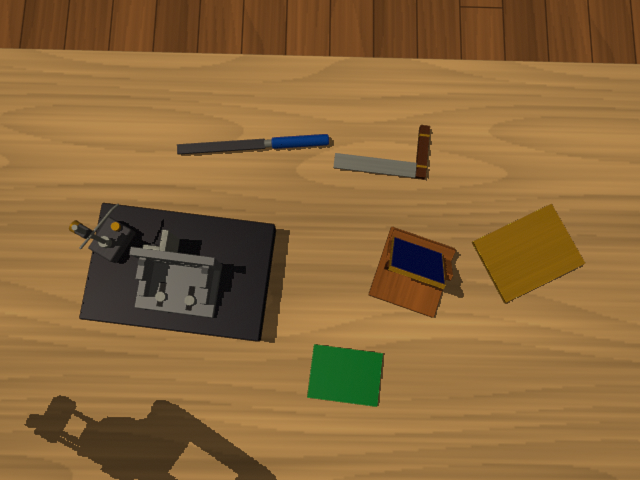

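View pics/side0.png

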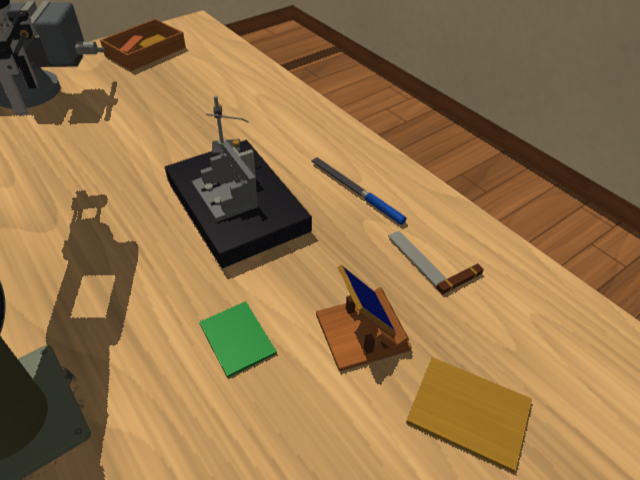

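The top view shows the blue blank on the rest at (417,262). The granite is at about (180,270), with the angle plate's face running (131,250)-(214,262) and looking up the image. The end stop is at (163,240) and the gauge at (112,238). The green plate (345,373) and the big brass plate (528,252) are look-alikes. The side view agrees.

```bash
cat > fit.py <<'E'
from h import *
from scipy.optimize import least_squares
from scipy.spatial.transform import Rotation as R
np.set_printoptions(precision=3,suppress=True)
P=pickle.load(open("P.pkl","rb"))
def Rb(yaw,t=-.61): return (R.from_euler('z',yaw)*R.from_euler('y',t)).as_matrix()
def bluequad(p,ctr):
    im=p["image"].astype(int); m=((im[...,2]>im[...,0]+35)&(im[...,2]>im[...,1]+35)).astype(np.uint8)
    n,l,st,c=cv2.connectedComponentsWithStats(m)
    k=1+np.argmin(np.linalg.norm(c[1:]-ctr,axis=1)+1e3*(st[1:,4]<100))
    ct=max(cv2.findContours((l==k).astype(np.uint8),0,2)[0],key=cv2.contourArea)
    q=cv2.approxPolyN(cv2.convexHull(ct),4) if hasattr(cv2,'approxPolyN') else None
    return q.reshape(-1,2).astype(float),st[k]
if __name__=="__main__":
    C=np.array([[.004,y,z] for y,z in((-.045,0),(.045,0),(.045,.12),(-.045,.12))])
    Q={n:bluequad(P[n],c)[0] for n,c in(("top",(417,262)),("side",(365,298)))}
    print(Q)
    from scipy.optimize import linear_sum_assignment as L
    def res(v,w=None):
        out=[]
        for n in Q:
            pr=np.array([proj(P[n],v[:3]+Rb(v[3])@c) for c in C])
            D=np.linalg.norm(pr[:,None]-Q[n][None],axis=2); i,j=L(D); out+=list((pr[i]-Q[n][j]).ravel())
        return np.array(out)
    f=least_squares(res,[.57,-.19,.03,-.3],x_scale=[.01,.01,.01,.1]); print(f.x,f.fun,)
    np.save("blank.npy",f.x)
    print(Rb(f.x[3]))
a=np.hstack([cv2.resize(P["top"]["image"][190:350,70:290],None,fx=1.8,fy=1.8,interpolation=2)[:280,:396],cv2.resize(P["side"]["image"][90:270,160:320],None,fx=2.4,fy=2.4,interpolation=2)[:280*1+0]]) if 0 else None
t=cv2.resize(P["top"]["image"][190:350,70:280],None,fx=3.7,fy=3.7,interpolation=2)
cv2.imwrite("pics/tc.png",t[:,:,::-1])
E
python3 fit.py
```

```text
{'top': array([[441., 254.],
       [443., 283.],
       [392., 265.],
       [395., 238.]]), 'side': array([[374., 292.],
       [393., 328.],
       [363., 307.],
       [344., 268.]])}
[ 0.577 -0.197  0.028 -0.308] [ 0.958 -1.463 -2.465 -2.038 -2.597  0.505  2.377  1.421  3.298  4.406
  0.522 -0.331 -3.103 -3.25  -0.463  0.941]
[[ 0.781  0.303 -0.546]
 [-0.249  0.953  0.174]
 [ 0.573  0.     0.82 ]]
```

View pics/tc.png

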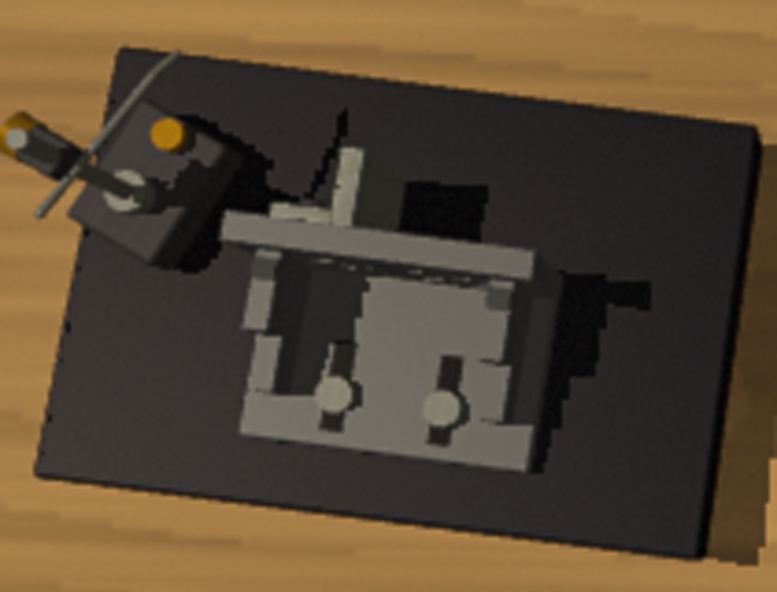

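The crop shows the angle plate's top front edge from (228,211) to (538,249), and the stop leg's stop-face side from (365,150) to (357,227). The gauge is clear, to the left.

```bash
python3 - <<'E'
from h import *
np.set_printoptions(precision=4,suppress=True)
P=pickle.load(open("P.pkl","rb"));p=P["top"]
f=lambda u,v,z: at_z(p,(u/3.7+70-.5,v/3.7+190-.5),z)
A=f(228,211,.128);B=f(538,249,.128);D=f(365,150,.124);E_=f(357,227,.124);G=f(342,148,.124)
print(A,B,np.linalg.norm(A-B),D,E_,np.linalg.norm(D-E_),np.linalg.norm(D-G))
yd=(A-B)/np.linalg.norm(A-B);yaw=np.arctan2(-yd[0],yd[1]);print("yaw",yaw)
# granite top corners
g=[f(122,48,.05),f(760,128,.05),f(700,556,.05),f(38,475,.05)]
for i in range(4): print(g[i],np.linalg.norm(g[i]-g[i-1]))
gy=g[0]-g[1];print("gyaw",np.arctan2(-gy[0],gy[1]))
x=np.array([yd[1],-yd[0],0]);m=(A+B)/2
fx=m@x; sy=(D+E_)/2@yd; print("stop origin",x*fx+yd*sy, "y along from face mid",sy-m@yd, D@x-fx)
E
cat h.py >/dev/null
```

```text
[0.5486 0.264  0.128 ] [0.5356 0.1346 0.128 ] 0.1300523516671006 [0.5766 0.21   0.124 ] [0.5437 0.2112 0.124 ] 0.03285099038134958 0.009712241049733839
yaw -0.10069750712853995
[0.6365 0.345  0.05  ] 0.19710583294569178
[0.6056 0.0493 0.05  ] 0.29729238344727194
[0.4109 0.0695 0.05  ] 0.19570933742907887
[0.4404 0.3651 0.05  ] 0.29699900177824634
gyaw -0.10409979857270407
stop origin [0.5434 0.2123 0.    ] y along from face mid 0.013074305133287 0.03321288039873638
```

Request:
{"fn": "jog_arm", "kwargs": {"series": [[0, 0, -7, 25, -41, 20, 1], [0, 0, -7, 25, -41, 20, 1], [0, 0, -7, 25, -41, 20, 1], [0, 0, -7, 25, -41, 20, 1], [0, 0, -7, 25, -41, 20, 1]]}}

```text
clock: 1.32
ee_pos: [0.3542, 0.3504, 0.2864]
eef_rot: [[-0.478, 0.879, 0.0], [0.879, 0.478, 0.0], [-0.0, 0.0, -1.0]]
contact_force: [1.1, -0.0, 1.6]
gripper_width: 0.0943
grasp_force: 0.0
```

Request:
{"fn": "jog_arm", "kwargs": {"series": [[0, 0, -7, 7, -40, 0, 1], [0, 0, -7, 7, -40, 0, 1], [0, 0, -7, 7, -40, 0, 1], [0, 0, -7, 7, -40, 0, 1], [0, 0, -7, 7, -40, 0, 1]]}}

```text
clock: 1.73
ee_pos: [0.3887, 0.1501, 0.2859]
eef_rot: [[0.113, 0.994, 0.001], [0.994, -0.113, 0.0], [0.0, 0.001, -1.0]]
contact_force: [0.7, 0.5, 0.5]
gripper_width: 0.0941
grasp_force: 0.0
```

Request:
{"fn": "jog_arm", "kwargs": {"series": [[0, 0, -6, 7, -40, 0, 1], [0, 0, -5, 7, -40, 0, 1], [-2.1, -6.67, 0, 7, -40, 0, 1], [-2.1, -6.67, 0, 7, -40, 0, 1], [-2.1, -6.67, 0, 7, -40, 0, 1]]}}

```text
clock: 2.15
ee_pos: [0.4247, -0.0502, 0.2868]
eef_rot: [[0.295, 0.89, 0.348], [0.955, -0.273, -0.111], [-0.004, 0.365, -0.931]]
contact_force: [0.9, -0.1, -0.4]
gripper_width: 0.0941
grasp_force: 0.0
```

Request:
{"fn": "jog_arm", "kwargs": {"series": [[-2.1, -6.67, 0, 7, -40, -20, 1], [-2.1, -6.67, 0, 7, -40, -20, 1], [0, 0, 0, 4, -20, -20, 1], [0, 0, 0, 0, 0, 0, 1]]}}

```text
clock: 2.48
ee_pos: [0.4362, -0.1394, 0.224]
eef_rot: [[0.301, 0.792, 0.531], [0.954, -0.25, -0.167], [0.001, 0.557, -0.83]]
contact_force: [-0.6, -0.3, -0.2]
gripper_width: 0.094
grasp_force: 0.0
```

Run:
```python
from h import *
np.set_printoptions(precision=4,suppress=True)
p=shot("wrist");save(p,"w1.png");pickle.dump(p,open("w1.pkl","wb"))
s=ctrl.sense();print(s["ee_pos"],s["eef_rot"],s["q"],p["W"],p["fx"])
from fit import Rb
v=np.load("blank.npy")
for y,z in((-.045,0),(.045,0),(.045,.12),(-.045,.12)): print(proj(p,v[:3]+Rb(v[3])@np.array([.004,y,z])))
```

```text
[ 0.4382 -0.1388  0.2273] [[ 0.2995  0.7904  0.5344]
 [ 0.9541 -0.2485 -0.1671]
 [ 0.0007  0.5599 -0.8286]] [-0.6366 -0.5201  2.2393  0.2424  0.8687 -0.4367] [[ 0.792  -0.439   0.4242  0.3656]
 [-0.2506 -0.8674 -0.4299 -0.0302]
 [ 0.5567  0.2342 -0.797   0.3724]
 [ 0.      0.      0.      1.    ]] 401.6990394582656
[343.061 248.541]
[344.313 167.318]
[348.715 185.663]
[346.697 293.551]
```

View pics/w1.png

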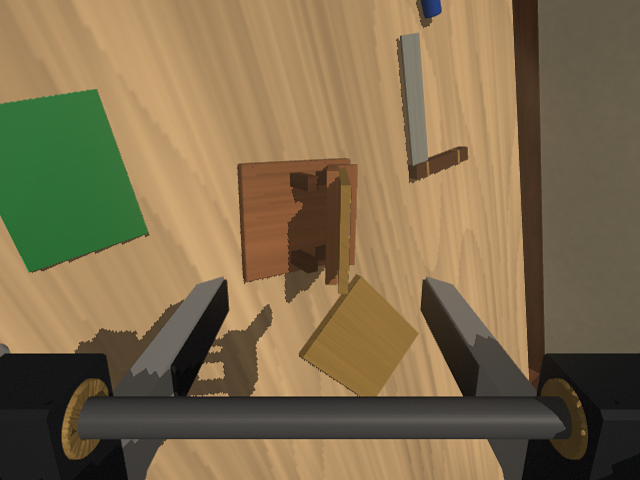

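The wrist view shows the blank's top edge from (350,184) to (348,292), within 2 px of the prediction, so I'm going in.

Request:
{"fn": "jog_arm", "kwargs": {"series": [[-0.3, -0.9, 0, 9, -17, 0, 0.6], [0, 0, 0, 21, -6.5, -32, 0.6], [0, 0, 0, 21, -6.5, -32, 0.6], [0, 0, 0, 0, 0, 0, 0.6]]}}

```text
clock: 2.87
ee_pos: [0.491, -0.1656, 0.1576]
eef_rot: [[0.292, 0.789, 0.541], [0.956, -0.243, -0.162], [0.004, 0.564, -0.826]]
contact_force: [-1.0, 2.0, -2.0]
gripper_width: 0.0707
grasp_force: 0.0
```

Run:
```python
from h import *
np.set_printoptions(precision=4,suppress=True)
from fit import Rb
p=shot("wrist");save(p,"w2.png")
s=ctrl.sense();v=np.load("blank.npy")
print(s["ee_pos"],s["eef_rot"],s["gripper_width"])
print("to go",1e3*(v[:3]+Rb(v[3])@[0,0,.085]-s["ee_pos"]), 1e3*s["eef_rot"].T@(v[:3]+Rb(v[3])@[0,0,.085]-s["ee_pos"]))
for y,z in((.045,.12),(-.045,.12)): print(proj(p,v[:3]+Rb(v[3])@np.array([.004,y,z])),proj(p,v[:3]+Rb(v[3])@np.array([-.004,y,z])))
```

```text
[ 0.491 -0.166  0.161] [[ 0.291  0.787  0.544]
 [ 0.957 -0.241 -0.164]
 [ 0.002  0.568 -0.823]] 0.06649310433845355
to go [ 39.048 -16.279 -63.874] [-4.35  -1.656 76.472]
[334.371 196.904] [319.839 196.768]
[332.263 342.337] [319.186 342.175]
```

View pics/w2.png

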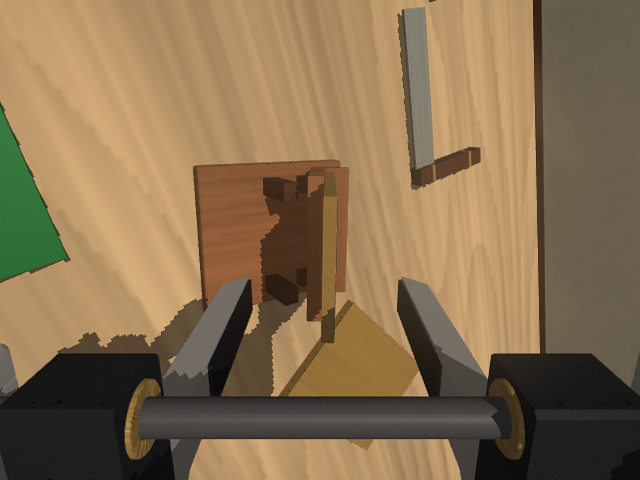

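The top edge runs from x=325-337 at row 195 to row 342, centred between the fingers, so I'll descend and grip.

Request:
{"fn": "jog_arm", "kwargs": {"series": [[0, 0, 0, 14, -7, -22, 0.6], [0, 0, 0, 14, -5, -22, 0.6], [0, 0, 0, 11, -4, -20, 0.6], [0, 0, 0, 0, 0, 0, 0.6], [0, 0, 0, 0, 0, 0, 0.6]]}}

```text
clock: 3.33
ee_pos: [0.532, -0.1835, 0.1043]
eef_rot: [[0.292, 0.78, 0.554], [0.956, -0.237, -0.171], [-0.002, 0.579, -0.815]]
contact_force: [-0.4, 0.8, 0.3]
gripper_width: 0.0562
grasp_force: 0.0
```

Request:
{"fn": "jog_arm", "kwargs": {"series": [[0, 0, 0, 0, 0, 0, 0], [0, 0, 0, 0, 0, 0, 0], [0, 0, 0, 0, 0, 0, 0], [0, 0, 0, 0, 0, 0, 0], [0, 0, 0, 0, 0, 0, 0]]}}

```text
clock: 3.75
ee_pos: [0.5307, -0.1843, 0.1034]
eef_rot: [[0.295, 0.779, 0.553], [0.956, -0.239, -0.172], [-0.002, 0.579, -0.815]]
contact_force: [0.6, 0.0, -1.2]
gripper_width: 0.0266
grasp_force: 0.0
```

Request:
{"fn": "jog_arm", "kwargs": {"series": [[0, 0, 0, 0, 0, 0, 0], [0, 0, 0, 0, 0, 0, 0], [0, 0, 0, 0, 0, 0, 0], [0, 0, 0, 0, 0, 0, 0], [0, 0, 0, 0, 0, 0, 0]]}}

```text
clock: 4.17
ee_pos: [0.5296, -0.1837, 0.1015]
eef_rot: [[0.295, 0.781, 0.55], [0.956, -0.24, -0.17], [-0.001, 0.576, -0.818]]
contact_force: [-6.0, 0.9, 5.3]
gripper_width: 0.0078
grasp_force: 30.0
```

Gripped at 7.8 mm with 30 N. Next I lift along the board, then carry the plate and bring it upright.

Request:
{"fn": "jog_arm", "kwargs": {"series": [[0, 0, 0, -8, 3, 14, 0], [0, 0, 0, -14, 5, 25, 0], [0, 0, 0, -14, 5, 27, 0], [0, 0, 0, -14, 5, 30, 0], [0, 0, 0, -5, 5, 35, 0]]}}

```text
clock: 4.58
ee_pos: [0.4698, -0.1579, 0.2268]
eef_rot: [[0.294, 0.788, 0.54], [0.956, -0.244, -0.165], [0.002, 0.565, -0.825]]
contact_force: [1.6, -1.1, -7.6]
gripper_width: 0.008
grasp_force: 30.0
```

Request:
{"fn": "jog_arm", "kwargs": {"series": [[2.1, 6.67, 0, 10, 30, 10, 0], [2.1, 6.67, 0, 15, 30, 5, 0], [2.1, 6.67, 0, 15, 30, 0, 0], [2.1, 6.67, 0, 15, 30, 0, 0], [2.1, 6.67, 0, 15, 30, 0, 0]]}}

```text
clock: 5.0
ee_pos: [0.5438, -0.0122, 0.2459]
eef_rot: [[0.294, 0.956, 0.012], [0.956, -0.294, -0.0], [0.004, 0.012, -1.0]]
contact_force: [1.1, -1.1, -5.7]
gripper_width: 0.0076
grasp_force: 30.0
```

Request:
{"fn": "jog_arm", "kwargs": {"series": [[0, 0, 4, 10, 35, 0, 0], [0, 0, 4, 10, 35, 0, 0], [0, 0, 3.5, 5, 35, 0, 0], [0, 0, 0, 5, 30, 0, 0], [0, 0, 0, 0, 0, 0, 0]]}}

```text
clock: 5.42
ee_pos: [0.5732, 0.1272, 0.2431]
eef_rot: [[0.092, 0.996, 0.014], [0.996, -0.092, 0.008], [0.009, 0.013, -1.0]]
contact_force: [1.4, -0.4, -6.4]
gripper_width: 0.0079
grasp_force: 30.0
```

Request:
{"fn": "jog_arm", "kwargs": {"series": [[0, 0, 0, 0, 0, 0, 0], [0, 0, 0, 0, 0, 0, 0]]}}

```text
clock: 5.58
ee_pos: [0.5731, 0.1204, 0.2442]
eef_rot: [[0.097, 0.995, 0.015], [0.995, -0.097, 0.002], [0.003, 0.015, -1.0]]
contact_force: [0.5, -0.3, -6.7]
gripper_width: 0.0078
grasp_force: 30.0
```

```bash
cat > look.py <<'E'
from h import *
import sys
np.set_printoptions(precision=4,suppress=True)
s=ctrl.sense();print(s["ee_pos"],s["eef_rot"],s["contact_force"],s["q"],s["grasp_force"])
O=np.array([.5434,.2123,.05]);X=np.array([.9948,-.102,0]);Y=np.array([.102,.9948,0])
d=s["ee_pos"]-O;print("TCP in stop frame mm",1e3*np.array([d@X,d@Y,d[2]]))
t=shot("side");u=shot("top")
if len(sys.argv)>1:
    a=cv2.resize(t["image"][60:300,110:350],(400,400),interpolation=2);b=cv2.resize(u["image"][170:350,70:250],(400,400),interpolation=2)
    cv2.imwrite("pics/"+sys.argv[1],np.hstack([a,b])[:,:,::-1])
pickle.dump({"side":t,"top":u},open("P2.pkl","wb"))
E
python3 look.py l1.png
```

```text
[0.5731 0.1204 0.2442] [[ 0.097   0.9952  0.0151]
 [ 0.9953 -0.097   0.0017]
 [ 0.0032  0.0149 -0.9999]] [ 0.5247 -0.2885 -6.7465] [0.0589 0.1908 1.4799 0.0008 1.4557 0.156 ] 29.998482763767242
TCP in stop frame mm [ 38.9205 -88.3636 194.2206]
```

View pics/l1.png

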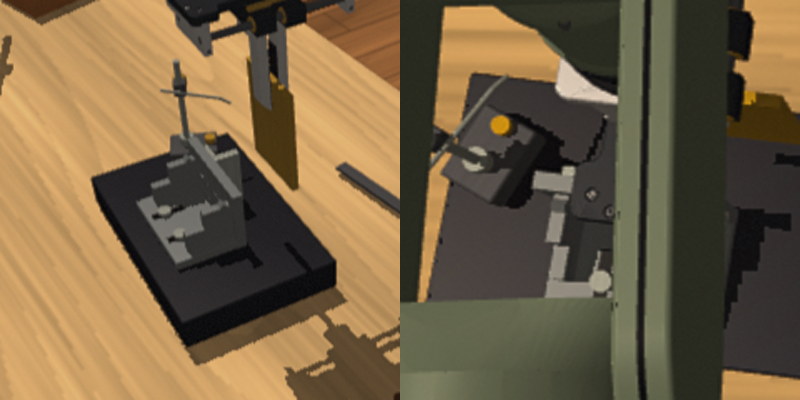

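The side crop shows the plate upright in the fingers in front of the angle plate, with its bare back towards the camera and its lower corner at (297,187). The arm hides the plate in the top view. I'll fit how the plate sits in the grip from the side silhouette.

```bash
cat > hand.py <<'E'
from h import *
from scipy.optimize import minimize
np.set_printoptions(precision=4,suppress=True)
s=ctrl.sense();p=shot("side");T=s["ee_pos"];E=s["eef_rot"]
B=np.c_[E[:,1],E[:,0],-E[:,2]]  # blank axes nominal: x=tool y, y=tool x, z=-tool z
r=ctrl.outline_of("blank",p)
r=min(r,key=lambda r:np.linalg.norm(np.array(r["position"])-proj(p,T-[0,0,.04])))
reg=np.array(r["region"]);print(r["confidence"],r["position"],reg.sum())
im=p["image"].astype(int); 
r0=int(proj(p,T-B[:,2]*.004)[1])+14
def corners(v,box):
    c,sn=np.cos(v[2]),np.sin(v[2]); o=B@np.array([0,v[0],-v[1]])  # origin rel to TCP
    return np.array([T+o+B@np.array([x,c*y-sn*z,sn*y+c*z]) for x,y,z in box])
box=[(x,y,z) for x in(-.004,.004) for y in(-.045,.045) for z in(0,.12)]
K=4
def ren(v):
    pts=np.array([proj(p,c) for c in corners(v,box)]).astype(np.float32)
    m=np.zeros((480,640),np.uint8);cv2.fillConvexPoly(m,cv2.convexHull(np.round(pts*16).astype(np.int32)),255,cv2.LINE_AA,4);return m/255.
def cost(v):
    return np.abs(ren(v)-reg)[r0:].sum()+0
f=min((minimize(cost,[a,.082+b,0],method="Nelder-Mead",options=dict(initial_simplex=[[a,.082+b,0],[a+.006,.082+b,0],[a,.088+b,0],[a,.082+b,.05]])) for a in(-.004,.004) for b in(-.003,.003)),key=lambda f:f.fun)
v=f.x;print("dy mm",v[0]*1e3,"TCP height above edge mm",v[1]*1e3,"roll deg",np.degrees(v[2]),"cost px",f.fun,reg[r0:].sum())
O=np.array([.5434,.2123,.05]);X=np.array([.9948,-.102,0]);Y=np.array([.102,.9948,0])
o=corners(v,[(0,0,0)])[0]-O;print("blank origin in stop frame mm",1e3*np.array([o@X,o@Y,o[2]]),"yaw err deg",np.degrees(np.arctan2(B[1,0],B[0,0])+.102),"lean",np.degrees(B[:2,2]))
E
python3 hand.py
```

```text
0.89 [273.3, 138.0] 1313
dy mm 2.872118719605049 TCP height above edge mm 87.09906881452459 roll deg -2.7442734615503706 cost px 42.12156862745098 692
blank origin in stop frame mm [ 41.0629 -85.8868 108.2814] yaw err deg 0.16879725234291565 lean [-0.988  -0.1272]
```

Request:
{"fn": "jog_arm", "kwargs": {"series": [[1.3, 0.45, 0, -4, 10, -15, 0], [1.2, 0.45, 0, -5, 10, -20, 0], [0, 0, 0, -4, 7, -20, 0], [0, 0, 0, 0, 0, -20, 0], [0, 0, 0, 0, 0, 0, 0]]}}

```text
clock: 6.2
ee_pos: [0.5566, 0.1474, 0.1655]
eef_rot: [[0.099, 0.995, -0.008], [0.994, -0.098, 0.046], [0.045, -0.012, -0.999]]
contact_force: [-1.3, 0.7, -7.9]
gripper_width: 0.0079
grasp_force: 30.0
```

Request:
{"fn": "jog_arm", "kwargs": {"series": [[0, 0, 0, 0, 0, -5, 0], [0, 0, 0, 0, 0, 0, 0], [0, 0, 0, 0, 0, 0, 0]]}}

```text
clock: 6.45
ee_pos: [0.5625, 0.1476, 0.1679]
eef_rot: [[0.098, 0.995, 0.006], [0.994, -0.099, 0.047], [0.047, 0.002, -0.999]]
contact_force: [0.7, -0.1, -6.6]
gripper_width: 0.008
grasp_force: 30.0
```

```bash
python3 hand.py; python3 look.py l2.png
```

```text
0.82 [263.2, 164.8] 1084
dy mm 2.1899882936958406 TCP height above edge mm 84.96355746623766 roll deg -1.2210038155045415 cost px 32.345098039215685 539
blank origin in stop frame mm [ 25.7409 -56.1951  33.1377] yaw err deg 0.18661231841950374 lean [-0.365  -2.6918]
[0.5628 0.1477 0.1684] [[ 0.0982  0.9951  0.0073]
 [ 0.994  -0.0984  0.047 ]
 [ 0.0475  0.0026 -0.9989]] [ 0.6191  0.1083 -6.2576] [0.0804 0.2403 1.5805 0.0479 1.31   0.1668] 29.9986132979393
TCP in stop frame mm [ 25.8826 -62.2906 118.3581]
```

View pics/l2.png

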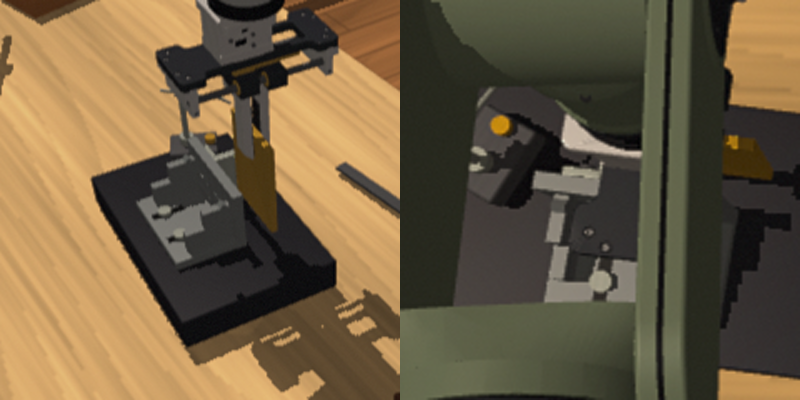

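Request:
{"fn": "jog_arm", "kwargs": {"series": [[-0.7, 0.2, 0, 0, 0, -12, 0], [0, 0, 0, 0, 0, -10, 0], [0, 0, 0, 0, 0, -4, 0], [0, 0, 0, 0, 0, 0, 0], [0, 0, 0, 0, 0, 0, 0]]}}

```text
clock: 7.07
ee_pos: [0.5608, 0.1478, 0.1397]
eef_rot: [[0.098, 0.995, -0.001], [0.995, -0.098, 0.034], [0.034, -0.005, -0.999]]
contact_force: [0.2, -0.1, -6.3]
gripper_width: 0.0079
grasp_force: 30.0
```

Request:
{"fn": "jog_arm", "kwargs": {"series": [[0, 0, 0, 0, 0, -2, 0], [0, 0, 0, 0, 0, 0, 0], [0, 0, 0, 0, 0, 0, 0]]}}

```text
clock: 7.32
ee_pos: [0.5615, 0.1477, 0.1387]
eef_rot: [[0.098, 0.995, 0.001], [0.995, -0.098, 0.034], [0.034, -0.003, -0.999]]
contact_force: [-0.1, 0.3, -6.3]
gripper_width: 0.008
grasp_force: 30.0
```

Request:
{"fn": "jog_arm", "kwargs": {"series": [[0, 0, 0, 0, 0, -2, 0], [0, 0, 0, 0, 0, 0, 0], [0, 0, 0, 0, 0, 0, 0]]}}

```text
clock: 7.57
ee_pos: [0.5621, 0.1479, 0.1376]
eef_rot: [[0.098, 0.995, 0.002], [0.995, -0.098, 0.035], [0.035, -0.001, -0.999]]
contact_force: [0.0, 1.4, -1.6]
gripper_width: 0.0077
grasp_force: 30.0
```

Request:
{"fn": "jog_arm", "kwargs": {"series": [[0, 0, 0, 0, 0, -2, 0], [0, 0, 0, 0, 0, 0, 0], [0, 0, 0, 0, 0, 0, 0]]}}

```text
clock: 7.82
ee_pos: [0.5624, 0.1488, 0.1372]
eef_rot: [[0.098, 0.995, 0.003], [0.995, -0.098, 0.036], [0.036, -0.001, -0.999]]
contact_force: [-1.9, 1.9, 4.8]
gripper_width: 0.0074
grasp_force: 30.0
```

Request:
{"fn": "jog_arm", "kwargs": {"series": [[0, 0, 0, 0, 0, -1, 0], [0, 0, 0, 0, 0, 0, 0], [0, 0, 0, 0, 0, 0, 0]]}}

```text
clock: 8.07
ee_pos: [0.5626, 0.1491, 0.1371]
eef_rot: [[0.098, 0.995, 0.003], [0.995, -0.098, 0.037], [0.037, -0.0, -0.999]]
contact_force: [-3.5, 2.5, 9.1]
gripper_width: 0.0078
grasp_force: 30.0
```

```bash
python3 hand.py; python3 -c "
from h import *
print(ctrl.sense()['wrist_torque'])"
```

```text
0.77 [265.3, 181.2] 893
dy mm 7.429159975863466 TCP height above edge mm 85.18438297651332 roll deg 2.262090962398701 cost px 56.505882352941185 440
blank origin in stop frame mm [ 25.4501 -50.3771   2.2097] yaw err deg 0.2240612940585417 lean [-0.1996 -2.1037]
[ 0.18080814  1.17346783 -0.07407621]
```

Run:
```python
from h import *
p=shot("side");c=p["image"][120:240,200:320]
cv2.imwrite("pics/s3.png",cv2.resize(c,(600,600),interpolation=2)[:,:,::-1])
from hand import *
```

```text
0.68 [262.5, 178.8] 927
dy mm 5.221148734227363 TCP height above edge mm 85.71208229665267 roll deg -0.854254845956968 cost px 47.627450980392155 448
blank origin in stop frame mm [ 25.461  -52.564    1.5957] yaw err deg 0.2257064968961083 lean [-0.2013 -2.103 ]
```

View pics/s3.png

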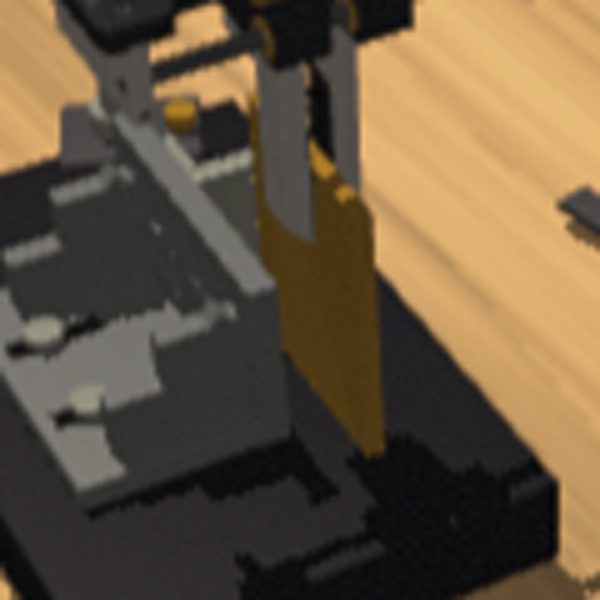

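The crop shows the plate standing on the granite with its near side edge running from (372,212) to (383,455). The angle plate hides part of the back, which spoils the silhouette fit, so I'll check the roll from this edge.

Run:
```python
from h import *
P=pickle.load(open("P2.pkl","rb"));p=P["side"]
O=np.array([.5434,.2123,.05]);X=np.array([.9948,-.102,0]);Y=np.array([.102,.9948,0])
b=at_z(p,(276.6-.4,211-.4),.05);d=b-O;print("bottom corner stop frame",1e3*d@X,1e3*d@Y)
# top pixel: intersect plane x=const
o,r=ray(p,(274.4-.4,162.4-.4));t=(b-o)@X/(r@X);q=o+t*r;print("top corner",1e3*(q-O)@Y,1e3*(q[2]-.05),"roll deg",np.degrees(-np.arctan2((q-b)@Y,q[2]-.05)))
```

```text
bottom corner stop frame 25.92300162843509 -106.00952272749615
top corner -108.77120871840049 123.71445458782274 roll deg 1.2788051039877286
```

Request:
{"fn": "jog_arm", "kwargs": {"series": [[-0.5, 0, 0, -4, 0.4, 1.5, 0], [-0.5, 0, 0, -5, 0.5, 0, 0], [0, 0, 0, -5, 0.5, 0, 0], [0, 0, 0, 0, 0, 0, 0], [0, 0, 0, 0, 0, 0, 0]]}}

```text
clock: 8.73
ee_pos: [0.5494, 0.1492, 0.1371]
eef_rot: [[0.098, 0.995, 0.006], [0.995, -0.098, 0.017], [0.018, 0.004, -1.0]]
contact_force: [3.6, -0.8, 5.2]
gripper_width: 0.0076
grasp_force: 30.0
```

Request:
{"fn": "jog_arm", "kwargs": {"series": [[0, 0, 0, -3, 0.3, 0, 0], [0, 0, 0, 0, 0, 0, 0], [0, 0, 0, 0, 0, 0, 0]]}}

```text
clock: 8.98
ee_pos: [0.5469, 0.1492, 0.137]
eef_rot: [[0.098, 0.995, 0.006], [0.995, -0.099, 0.017], [0.018, 0.005, -1.0]]
contact_force: [4.0, -0.6, 5.4]
gripper_width: 0.0079
grasp_force: 30.0
```

Request:
{"fn": "jog_arm", "kwargs": {"series": [[0, 0, 0, -2, 0.2, 0, 0], [0, 0, 0, 0, 0, 0, 0], [0, 0, 0, 0, 0, 0, 0]]}}

```text
clock: 9.23
ee_pos: [0.5451, 0.1495, 0.137]
eef_rot: [[0.098, 0.995, 0.007], [0.995, -0.099, 0.017], [0.018, 0.005, -1.0]]
contact_force: [5.8, -1.0, 5.3]
gripper_width: 0.0074
grasp_force: 30.0
```

Request:
{"fn": "jog_arm", "kwargs": {"series": [[0, 0, 0, -2, 0.2, 0, 0], [0, 0, 0, 0, 0, 0, 0], [0, 0, 0, 0, 0, 0, 0]]}}

```text
clock: 9.48
ee_pos: [0.5431, 0.1497, 0.137]
eef_rot: [[0.098, 0.995, 0.007], [0.995, -0.099, 0.017], [0.018, 0.005, -1.0]]
contact_force: [5.3, -0.2, 5.6]
gripper_width: 0.008
grasp_force: 30.0
```

Request:
{"fn": "jog_arm", "kwargs": {"series": [[0, 0, 0, -1.5, 0.2, 0, 0], [0, 0, 0, 0, 0, 0, 0], [0, 0, 0, 0, 0, 0, 0]]}}

```text
clock: 9.73
ee_pos: [0.5417, 0.1499, 0.137]
eef_rot: [[0.098, 0.995, 0.007], [0.995, -0.098, 0.017], [0.018, 0.005, -1.0]]
contact_force: [5.2, -1.2, 5.0]
gripper_width: 0.0077
grasp_force: 30.0
```

Request:
{"fn": "jog_arm", "kwargs": {"series": [[0, 0, 0, -1.5, 0.2, 0, 0], [0, 0, 0, 0, 0, 0, 0], [0, 0, 0, 0, 0, 0, 0]]}}

```text
clock: 9.98
ee_pos: [0.5414, 0.1499, 0.137]
eef_rot: [[0.099, 0.995, 0.009], [0.995, -0.099, 0.017], [0.018, 0.008, -1.0]]
contact_force: [8.7, -2.1, 3.2]
gripper_width: 0.0077
grasp_force: 30.0
```

Request:
{"fn": "jog_arm", "kwargs": {"series": [[0, 0, 0, 0.3, 3, 0, 0], [0, 0, 0, 0.3, 2, 0, 0], [0, 0, 0, 0, 0, 0, 0], [0, 0, 0, 0, 0, 0, 0]]}}

```text
clock: 10.32
ee_pos: [0.5415, 0.1515, 0.1375]
eef_rot: [[0.098, 0.995, 0.008], [0.995, -0.098, 0.01], [0.011, 0.007, -1.0]]
contact_force: [6.6, -9.1, 6.9]
gripper_width: 0.008
grasp_force: 30.0
```

Request:
{"fn": "jog_arm", "kwargs": {"series": [[0, 0, 0, 0.3, 2, 0, 0], [0, 0, 0, 0, 0, 0, 0], [0, 0, 0, 0, 0, 0, 0]]}}

```text
clock: 10.57
ee_pos: [0.5417, 0.1525, 0.1377]
eef_rot: [[0.098, 0.995, 0.007], [0.995, -0.098, 0.008], [0.009, 0.006, -1.0]]
contact_force: [4.9, -11.1, 10.3]
gripper_width: 0.0081
grasp_force: 30.0
```

Request:
{"fn": "jog_arm", "kwargs": {"series": [[0, 0, 0, 0.2, 2, 0, 0], [0, 0, 0, 0, 0, 0, 0], [0, 0, 0, 0, 0, 0, 0]]}}

```text
clock: 10.82
ee_pos: [0.542, 0.1542, 0.1381]
eef_rot: [[0.098, 0.995, 0.007], [0.995, -0.098, 0.008], [0.008, 0.007, -1.0]]
contact_force: [3.3, -11.5, 11.5]
gripper_width: 0.0077
grasp_force: 30.0
```

Request:
{"fn": "jog_arm", "kwargs": {"series": [[0, 0, 0, 0, 0, 2, 0], [0, 0, 0, 0.2, 1, 0, 0], [0, 0, 0, 0, 0, 0, 0], [0, 0, 0, 0, 0, 0, 0]]}}

```text
clock: 11.15
ee_pos: [0.542, 0.1557, 0.1382]
eef_rot: [[0.099, 0.995, 0.007], [0.995, -0.099, 0.009], [0.009, 0.006, -1.0]]
contact_force: [7.4, -9.5, 2.5]
gripper_width: 0.008
grasp_force: 30.0
```

```bash
python3 look.py
python3 - <<'E'
from h import *
P=pickle.load(open("P2.pkl","rb"));c=P["side"]["image"][120:240,200:320]
cv2.imwrite("pics/s4.png",cv2.resize(c,(600,600),interpolation=2)[:,:,::-1])
E
```

```text
[0.542  0.1557 0.1382] [[ 0.0987  0.9951  0.007 ]
 [ 0.9951 -0.0988  0.0087]
 [ 0.0093  0.0061 -0.9999]] [ 7.3743 -9.5005  2.5434] [0.1215 0.2407 1.6459 0.0082 1.2471 0.2179] 30.01690149307251
TCP in stop frame mm [  4.3563 -56.4496  88.171 ]
```

View pics/s4.png

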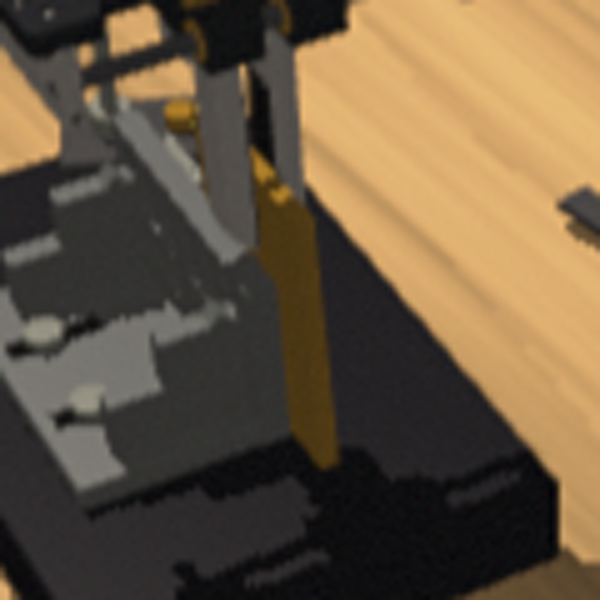

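The plate stands against the face, with its near edge running from (315,218) to (338,460).

```bash
cat > edge.py <<'E'
from h import *
import sys
P=pickle.load(open("P2.pkl","rb"));p=P["side"]
O=np.array([.5434,.2123,.05]);X=np.array([.9948,-.102,0]);Y=np.array([.102,.9948,0])
a=[float(x) for x in sys.argv[1:]]
f=lambda u,v:(u/5+200-.4,v/5+120-.4)
for x in(.008,):
    out=[]
    for k in(0,2):
        o,r=ray(p,f(*a[k:k+2]));t=((O+x*X)-o)@X/(r@X);q=o+t*r;out.append(q)
        print("stop frame y,z mm",1e3*(q-O)@Y,1e3*(q-O)[2])
    t,b=out;print("roll deg",np.degrees(-np.arctan2((t-b)@Y,(t-b)[2])))
E
python3 edge.py 315 218 338 460
```

```text
stop frame y,z mm -97.90792891128037 120.68569324488492
stop frame y,z mm -101.9885421386342 2.534326321600819
roll deg -1.9780475456510325
```

Request:
{"fn": "jog_arm", "kwargs": {"series": [[0, 0, 0, 2.5, 0, 3, 0], [1, 0, 0, 0, 0, 0, 0], [1, 0, 0, 0, 0, 0, 0], [0, 0, 0, 0, 0, 0, 0], [0, 0, 0, 0, 0, 0, 0]]}}

```text
clock: 11.67
ee_pos: [0.5423, 0.158, 0.1384]
eef_rot: [[0.1, 0.995, 0.002], [0.994, -0.099, 0.048], [0.048, -0.003, -0.999]]
contact_force: [8.2, -4.1, -6.6]
gripper_width: 0.008
grasp_force: 30.0
```

Request:
{"fn": "jog_arm", "kwargs": {"series": [[0, 0, 0, 0, 0, 0, 0], [0, 0, 0, 0, 0, 0, 0]]}}

```text
clock: 11.83
ee_pos: [0.5423, 0.158, 0.1384]
eef_rot: [[0.099, 0.995, 0.002], [0.994, -0.099, 0.048], [0.048, -0.003, -0.999]]
contact_force: [8.2, -3.8, -6.2]
gripper_width: 0.0078
grasp_force: 30.0
```

```bash
python3 look.py
python3 - <<'E'
from h import *
# near edge = right silhouette of brass, per row
P=pickle.load(open("P2.pkl","rb"));im=P["side"]["image"].astype(int)
for r in range(160,216,4):
    row=im[r,245:285]; m=(row[:,0]>row[:,2]+45)&(row[:,0]<185)
    print(r,245+np.where(m)[0].max() if m.any() else None, row[18:32,0])
E
```

```text
[0.5423 0.158  0.1384] [[ 0.0991  0.9951  0.0022]
 [ 0.9939 -0.0991  0.048 ]
 [ 0.048  -0.0025 -0.9988]] [ 8.2398 -3.7961 -6.2074] [0.1011 0.2387 1.6487 0.0502 1.2475 0.1846] 30.00887006521225
TCP in stop frame mm [  4.4431 -54.1257  88.4116]
160 264 [ 74 159 218 224 224 223 222 220 216 210 205 198 193 192]
164 261 [ 39  32  29  41  99 188 222 223 223 223 221 219 217 212]
168 271 [ 43  32  34  36  33  32  39  96 168 213 221 221 222 222]
172 274 [ 52  35  34  34  34  34  36  34  35  31  47 122 210 218]
176 278 [63 39 34 35 34 35 35 34 35 35 35 36 33 41]
180 281 [78 42 34 36 37 36 33 34 35 35 33 35 34 33]
184 263 [77 47 36 36 35 35 34 35 35 35 37 35 35 35]
188 263 [77 58 38 36 35 37 37 34 35 35 36 36 36 35]
192 263 [77 68 41 36 35 35 36 35 37 37 37 37 36 36]
196 264 [78 78 44 35 37 37 37 35 37 37 36 36 36 37]
200 264 [77 77 57 39 36 35 37 35 36 37 39 37 38 36]
204 264 [77 76 66 43 38 37 36 38 36 39 35 37 39 38]
208 265 [77 79 79 39 33 28 39 28 25 27 39 37 38 39]
212 None [51 36 31 15 10 14 17 14 14 13 14 15 27 37]
```

```bash
python3 edge.py 318.5 300 329.5 440
```

```text
stop frame y,z mm -95.30092276020856 79.97869770355108
stop frame y,z mm -95.30937935790487 7.9893487670743975
roll deg -0.006730542253372305
```

Request:
{"fn": "jog_arm", "kwargs": {"series": [[0, 0, 0, 1.7, 1.5, 0, 0], [0, 0, 0, 0.2, 1.5, 0, 0], [0, 0, 0, 0, 0, 0, 0], [0, 0, 0, 0, 0, 0, 0]]}}

```text
clock: 12.27
ee_pos: [0.5427, 0.1613, 0.1378]
eef_rot: [[0.099, 0.995, -0.001], [0.994, -0.098, 0.048], [0.048, -0.006, -0.999]]
contact_force: [5.6, -1.9, -6.2]
gripper_width: 0.0077
grasp_force: 30.0
```

Request:
{"fn": "jog_arm", "kwargs": {"series": [[0, 0, 0, 0.2, 2, 0, 0], [0, 0, 0, 0, 0, 0, 0], [0, 0, 0, 0, 0, 0, 0]]}}

```text
clock: 12.52
ee_pos: [0.5429, 0.1632, 0.1377]
eef_rot: [[0.099, 0.995, -0.001], [0.994, -0.098, 0.048], [0.048, -0.006, -0.999]]
contact_force: [6.4, -2.7, -6.5]
gripper_width: 0.008
grasp_force: 30.0
```

Request:
{"fn": "jog_arm", "kwargs": {"series": [[0, 0, 0, 0.1, 1, 0, 0], [0, 0, 0, 0, 0, 0, 0], [0, 0, 0, 0, 0, 0, 0]]}}

```text
clock: 12.77
ee_pos: [0.543, 0.1641, 0.1377]
eef_rot: [[0.099, 0.995, -0.001], [0.994, -0.098, 0.048], [0.047, -0.006, -0.999]]
contact_force: [6.3, -3.3, -6.0]
gripper_width: 0.0079
grasp_force: 30.0
```

Request:
{"fn": "jog_arm", "kwargs": {"series": [[0, 0, 0, 0.1, 1, 0, 0], [0, 0, 0, 0, 0, 0, 0], [0, 0, 0, 0, 0, 0, 0]]}}

```text
clock: 13.02
ee_pos: [0.5431, 0.165, 0.1376]
eef_rot: [[0.099, 0.995, -0.001], [0.994, -0.098, 0.048], [0.047, -0.006, -0.999]]
contact_force: [5.7, -2.8, -7.8]
gripper_width: 0.0078
grasp_force: 30.0
```

Request:
{"fn": "jog_arm", "kwargs": {"series": [[0, 0, 0, 0.1, 1, 0, 0], [0, 0, 0, 0, 0, 0, 0], [0, 0, 0, 0, 0, 0, 0]]}}

```text
clock: 13.27
ee_pos: [0.5432, 0.166, 0.1376]
eef_rot: [[0.099, 0.995, -0.001], [0.994, -0.098, 0.047], [0.047, -0.006, -0.999]]
contact_force: [5.2, -3.5, -6.0]
gripper_width: 0.008
grasp_force: 30.0
```

Request:
{"fn": "jog_arm", "kwargs": {"series": [[0, 0, 0, 0.1, 1, 0, 0], [0, 0, 0, 0, 0, 0, 0], [0, 0, 0, 0, 0, 0, 0]]}}

```text
clock: 13.52
ee_pos: [0.5433, 0.167, 0.1376]
eef_rot: [[0.099, 0.995, -0.001], [0.994, -0.098, 0.047], [0.047, -0.006, -0.999]]
contact_force: [5.8, -2.8, -7.5]
gripper_width: 0.0078
grasp_force: 30.0
```

Request:
{"fn": "jog_arm", "kwargs": {"series": [[0, 0, 0, 0.1, 1, 0, 0], [0, 0, 0, 0, 0, 0, 0], [0, 0, 0, 0, 0, 0, 0]]}}

```text
clock: 13.77
ee_pos: [0.5434, 0.1675, 0.1377]
eef_rot: [[0.099, 0.995, -0.001], [0.994, -0.098, 0.046], [0.046, -0.006, -0.999]]
contact_force: [5.7, -4.4, -6.2]
gripper_width: 0.0079
grasp_force: 30.0
```

```bash
python3 look.py
python3 - <<'E'
from h import *
P=pickle.load(open("P2.pkl","rb"));im=P["side"]["image"].astype(int)
for r in range(172,216,4): print(r, im[r,252:268,0])
E
```

```text
[0.5434 0.1675 0.1377] [[ 0.0985  0.9951 -0.0013]
 [ 0.9941 -0.0984  0.0465]
 [ 0.0461 -0.0059 -0.9989]] [ 5.7105 -4.3517 -6.2031] [0.1187 0.2492 1.6372 0.0488 1.2514 0.2021] 30.0286665558815
TCP in stop frame mm [  4.5291 -44.5322  87.7043]
172 [72 74 74 71 73 74 77 77 76 50 33 33 33 36 34 34]
176 [51 53 56 71 73 73 74 77 76 64 38 34 36 35 35 34]
180 [51 50 50 59 73 74 76 77 77 78 42 35 36 36 35 35]
184 [52 50 51 52 72 74 75 77 78 74 48 36 34 36 35 36]
188 [52 50 51 51 63 73 72 77 78 76 49 28 34 35 36 35]
192 [51 50 50 51 58 73 75 77 78 78 75 42 34 35 36 35]
196 [50 51 51 50 53 69 75 76 79 78 77 47 36 37 37 37]
200 [50 50 52 50 50 64 74 74 77 77 78 60 40 36 37 38]
204 [51 52 51 51 51 53 73 75 79 78 77 76 44 36 40 37]
208 [44 41 35 24 24 16 20 57 76 78 78 72 32 12 15 14]
212 [14 14 13 14 12 15 13  9 10 13 14 14 14 12 15 14]
```

Request:
{"fn": "jog_arm", "kwargs": {"series": [[0, 0, 0, 0.1, 1, 0, 0], [0, 0, 0, 0, 0, -1, 0], [0, 0, 0, 0, 0, 0, 0], [0, 0, 0, 0, 0, 0, 0]]}}

```text
clock: 14.2
ee_pos: [0.5436, 0.1675, 0.1374]
eef_rot: [[0.098, 0.995, -0.001], [0.994, -0.098, 0.045], [0.044, -0.006, -0.999]]
contact_force: [4.4, -7.1, -2.8]
gripper_width: 0.008
grasp_force: 30.0
```

Request:
{"fn": "jog_arm", "kwargs": {"series": [[0, 0, 0, 0.1, 1, -1, 0], [0, 0, 0, 0, 0, 0, 0], [0, 0, 0, 0, 0, 0, 0]]}}

```text
clock: 14.45
ee_pos: [0.5437, 0.1675, 0.1369]
eef_rot: [[0.098, 0.995, -0.001], [0.994, -0.098, 0.043], [0.042, -0.005, -0.999]]
contact_force: [3.0, -10.1, 0.6]
gripper_width: 0.0079
grasp_force: 30.0
```

Request:
{"fn": "jog_arm", "kwargs": {"series": [[0, 0, 0, 0, 0.5, -1, 0], [0, 0, 0, 0, 0, 0, 0], [0, 0, 0, 0, 0, 0, 0]]}}

```text
clock: 14.7
ee_pos: [0.5438, 0.1676, 0.1369]
eef_rot: [[0.098, 0.995, -0.001], [0.994, -0.098, 0.042], [0.042, -0.005, -0.999]]
contact_force: [1.5, -11.5, 4.9]
gripper_width: 0.0079
grasp_force: 30.0
```

Request:
{"fn": "jog_arm", "kwargs": {"series": [[0, 0, 0, -2, 0.2, 0, 0], [0, 0, 0, 0, 0, 0, 0], [0, 0, 0, 0, 0, 0, 0]]}}

```text
clock: 14.95
ee_pos: [0.5434, 0.1676, 0.1369]
eef_rot: [[0.099, 0.995, 0.003], [0.994, -0.099, 0.042], [0.042, -0.001, -0.999]]
contact_force: [5.9, -10.7, 0.9]
gripper_width: 0.008
grasp_force: 30.0
```

Request:
{"fn": "jog_arm", "kwargs": {"series": [[0, 0, 0, -2, 0.2, 0, 0], [0, 0, 0, 0, 0, 0, 0], [0, 0, 0, 0, 0, 0, 0]]}}

```text
clock: 15.2
ee_pos: [0.5433, 0.1677, 0.1369]
eef_rot: [[0.099, 0.995, 0.007], [0.994, -0.099, 0.042], [0.042, 0.003, -0.999]]
contact_force: [9.4, -11.6, -2.4]
gripper_width: 0.008
grasp_force: 30.0
```

Request:
{"fn": "jog_arm", "kwargs": {"series": [[0, 0, 0, 0.1, 1.5, 0, 0], [0, 0, 0, 0, 0, 0, 0], [0, 0, 0, 0, 0, 0, 0]]}}

```text
clock: 15.45
ee_pos: [0.5433, 0.1678, 0.137]
eef_rot: [[0.099, 0.995, 0.006], [0.994, -0.099, 0.039], [0.04, 0.002, -0.999]]
contact_force: [8.9, -16.0, -0.7]
gripper_width: 0.0079
grasp_force: 30.0
```

```bash
python3 look.py
python3 - <<'E'
from h import *
print(ctrl.sense()["wrist_torque"])
P=pickle.load(open("P2.pkl","rb"));c=P["side"]["image"][120:240,200:320]
cv2.imwrite("pics/s5.png",cv2.resize(c,(600,600),interpolation=2)[:,:,::-1])
E
```

```text
[0.5433 0.1678 0.137 ] [[ 0.0989  0.9951  0.0063]
 [ 0.9943 -0.0991  0.0393]
 [ 0.0397  0.0024 -0.9992]] [  8.8608 -15.9608  -0.6795] [0.124  0.2461 1.6423 0.0403 1.2423 0.2104] 30.013558566570282
TCP in stop frame mm [  4.4577 -44.3253  87.0151]
[-3.01449662 -1.85731948 -0.32396744]
```

View pics/s5.png

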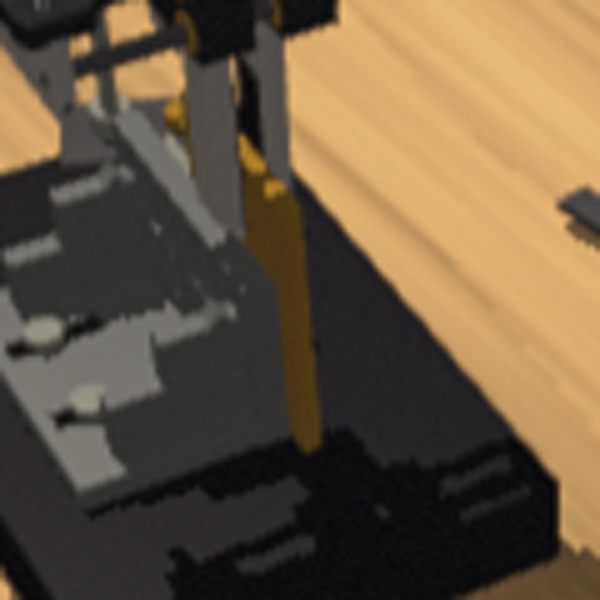

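The plate is in the corner, with its near edge running from (301,208) to (321,450). I'll check the roll and add some down force.

```bash
python3 edge.py 301 208 321 447
```

```text
stop frame y,z mm -86.09051419957706 117.31395367246049
stop frame y,z mm -86.47669916702237 -2.9447913653477125
roll deg -0.18399237976340052
```

Request:
{"fn": "jog_arm", "kwargs": {"series": [[0, 0, 0, -0.5, 0, -2, 0], [0, 0, 0, 0, 0, 0, 0], [0, 0, 0, 0, 0, 0, 0], [0, 0, 0, 0, 0, 0, 0]]}}

```text
clock: 15.88
ee_pos: [0.5433, 0.1677, 0.1369]
eef_rot: [[0.099, 0.995, 0.008], [0.994, -0.099, 0.039], [0.04, 0.004, -0.999]]
contact_force: [6.7, -16.0, 6.5]
gripper_width: 0.0078
grasp_force: 30.0
```

Request:
{"fn": "jog_arm", "kwargs": {"series": [[0, 0, 0, -0.5, 0, -1, 0], [0, 0, 0, 0, 0, 0, 0], [0, 0, 0, 0, 0, 0, 0], [0, 0, 0, 0, 0, 0, 0]]}}

```text
clock: 16.22
ee_pos: [0.5434, 0.1677, 0.1369]
eef_rot: [[0.099, 0.995, 0.009], [0.994, -0.099, 0.039], [0.04, 0.005, -0.999]]
contact_force: [5.5, -15.9, 11.4]
gripper_width: 0.0077
grasp_force: 30.0
```

Request:
{"fn": "jog_arm", "kwargs": {"series": [[0, -0.3, 0, -1.5, 0, 0, 0], [0, 0, 0, 0, 0, 0, 0], [0, 0, 0, 0, 0, 0, 0], [0, 0, 0, 0, 0, 0, 0], [0, 0, 0, 0, 0, 0, 0]]}}

```text
clock: 16.63
ee_pos: [0.5432, 0.1678, 0.1369]
eef_rot: [[0.098, 0.995, 0.017], [0.994, -0.099, 0.04], [0.041, 0.013, -0.999]]
contact_force: [9.0, -16.3, 7.5]
gripper_width: 0.0079
grasp_force: 30.0
```

Request:
{"fn": "jog_arm", "kwargs": {"series": [[0, 0, 0, 0, 0, 0, 0], [0, 0, 0, 0, 0, 0, 0], [0, 0, 0, 0, 0, 0, 0], [0, 0, 0, 0, 0, 0, 0], [0, 0, 0, 0, 0, 0, 0]]}}

```text
clock: 17.05
ee_pos: [0.5432, 0.1677, 0.1369]
eef_rot: [[0.099, 0.995, 0.017], [0.994, -0.099, 0.04], [0.041, 0.013, -0.999]]
contact_force: [8.4, -16.6, 8.1]
gripper_width: 0.0082
grasp_force: 30.0
```

Request:
{"fn": "jog_arm", "kwargs": {"series": [[0, 0.9, 0, 0, 0, 0, 0], [0, 0, 0, 0, 0, 0, 0], [0, 0, 0, 0, 0, 0, 0], [0, 0, 0, 0, 0, 0, 0], [0, 0, 0, 0, 0, 0, 0]]}}

```text
clock: 17.47
ee_pos: [0.5432, 0.1677, 0.1369]
eef_rot: [[0.099, 0.995, 0.002], [0.994, -0.099, 0.04], [0.04, -0.002, -0.999]]
contact_force: [8.2, -16.0, 7.3]
gripper_width: 0.0079
grasp_force: 30.1
```

Request:
{"fn": "jog_arm", "kwargs": {"series": [[0, 0, 0, 0, 0, 0, 0], [0, 0, 0, 0, 0, 0, 0], [0, 0, 0, 0, 0, 0, 0], [0, 0, 0, 0, 0, 0, 0], [0, 0, 0, 0, 0, 0, 0]]}}

```text
clock: 17.88
ee_pos: [0.5432, 0.1677, 0.1369]
eef_rot: [[0.099, 0.995, 0.002], [0.994, -0.099, 0.04], [0.04, -0.002, -0.999]]
contact_force: [8.5, -15.5, 7.2]
gripper_width: 0.0077
grasp_force: 30.1
```

Everything is steady: lean about 0, roughly 10 N on the face, 15 N on the stop and 13 N on the granite. I'm handing in.

```bash
python3 -c "
from workcell import ctrl
print(ctrl.job_done())"
```

```text
the job is handed in; nothing more can be done
None
```

I handed the job in at about 18 s, with the blank still gripped upright in the corner; no verdict came back. The last readings gave roughly 10 N on the angle plate, 15 N on the end stop and 13 N on the granite. My camera estimate of its sideways position at the stop was about 3.6 mm off, so I relied on the contact force for that.

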